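# Close the front rail of the produce tray

### The job

Close the open front of the wooden produce tray with its loose front rail, sliding the rail along the worktop without lifting it. First push the rail's steel fork endwise, gently, right up against the tray's upright post while the rail still stands at a slant; then keep the fork on the post and swing the rail round it until its other end has gone under the sprung roller and lies home against the rubber stop, in line with the tray front. Be gentle with the fittings (5 to 10 N is plenty, never over 15 N on the post), leave the vegetables and fruit where they lie, and let go.

Things in the scene. Friction and masses are not known exactly. Their poses are not given: they have to be found in the camera images.
- tray: Fixed light-wood tray, 45 mm high, open at the front. Origin: on the worktop (z = 0) under the middle of the line where the closed rail's centre line lies; x points from that line back into the tray, y along the line, z up. Tray floor (6 mm thick), walls and produce lie at x = +50 to +148 mm, y = -168 to +168 mm; fittings reach forward over the line at both ends.
- slot (a point): Middle of the slot in the steel bracket at the tray's left corner: tray x = 0, y = +125 mm, 42 mm up (nut on top to 49 mm, bracket's underside 36 mm up). An upright steel post, 16 mm in diameter, hangs from the slot down to the worktop, clamped somewhere within 7 mm to either side along tray y: its true place is not measured and must be felt. Tray's axes.
- stop (a point): Centre of the rubber stop's front face: tray x = +10 mm, y = -128 mm, 10 mm up, 14 mm in diameter, facing tray -x. The closed rail's side lies against it. Above it a steel arm (tray y = -142 to -114 mm, underside 50 mm up, top of the stem knob 78 mm) reaches forward to x = -22 mm and carries the roller. Tray's axes.
- roller (a joint): Sprung roller (18 mm in diameter, along tray y) at tray x = -11, y = -128 mm, lowest point 24 mm up at rest. Value: metres lifted, 0 at rest, at most 0.008; presses down with 3 N plus 0.3 N per mm. The rail lifts it 4 mm in passing under (5 to 10 N sideways at that end of the rail); it then drops in front of the closed rail and reads about 0.001 or less.
- rail: Loose rail: wooden bar 20 mm wide, 28 mm high, round top, 293 mm long in all, 0.14 to 0.28 kg, lying on the worktop with a steel fork at one end. Origin: under the fork's seat, at worktop height; y along the rail out of the fork's mouth (the wood runs along -y), z up.
- rail_fork (a point): Seat of the steel fork, 14 mm up: the post's axis passes here when the fork is fully on the post. Rail's axes. Slot 20 mm wide between two 8 mm prongs (36 mm over all), closed by a flat face at y = -8 mm, open towards +y; flared tips end at y = +23 mm (mouth about 28 mm, 44 mm over all).
- rail_grip (a point): Good place to hold the rail: on its centre line, 14 mm up, 165 mm from the fork's seat along rail -y. The rail is 20 mm wide here (grip across its x), top 28 mm up. Rail's axes.
- rail_end (a point): Middle of the rail's plain end, 270 mm from the fork's seat along rail -y, 14 mm up. Rail's axes.
- tomato: Tomato (69 mm wide, 71 mm high) lying in the tray; leave it. Origin under its middle.
- garlic: Garlic bulb (56 mm wide, 56 mm high) lying in the tray; leave it. Origin under its middle.
- lemon: Lemon (71 x 53 mm, 51 mm high) lying in the tray; leave it. Origin under its middle.

How it is judged (in metres and radians):
On the way, in this order (a step that is already met when the one before it is completed fails the run):
1. the fork is on the post and pressed against it (over 2 N), the rail still at a slant of more than 0.15 rad (y of rail_fork in the frame of tray between 0.113 and 0.135 m and x of rail_fork in the frame of tray between -0.006 and 0.006 m and contact force between rail and post_c0 above 2 N and angle between the y axis of rail_end and the y axis of tray, either way round above 0.15 rad), for 0.2 s.
2. the rail has been swung under the lifted roller (roller raised over 2 mm) with the fork still on the post (y of rail_fork in the frame of tray between 0.113 and 0.135 m and x of rail_fork in the frame of tray between -0.006 and 0.006 m and value of joint roller above 0.002 m and angle between the y axis of rail_end and the y axis of tray, either way round below 0.12 rad).
At the end, for the whole second after the job is handed in: The rail lies flat on the worktop, at rest: its fork on the post (fork seat within 6 mm of the post line in tray x and at tray y 113 to 135 mm), its plain end within 4 mm of home in tray x, in line with the tray within 0.03 rad, and the roller dropped again (under 2 mm) (y of rail_fork in the frame of tray between 0.113 and 0.135 m and x of rail_fork in the frame of tray between -0.006 and 0.006 m and x of rail_end in the frame of tray between -0.004 and 0.004 m and angle between the y axis of rail_end and the y axis of tray, either way round below 0.03 rad and value of joint roller below 0.002 m and height (world z) of rail_grip below 0.018 m and linear speed of rail below 0.01 m/s); the robot touches nothing.
It fails at once if the fork presses on the post with more than 15 N (contact force between rail and post_c0 above 15 N).
It fails at once if the rail presses on the tray or its fittings with more than 25 N (contact force between rail and tray above 25 N).
It fails at once if the rail is lifted more than 15 mm off the worktop (height (world z) of rail_grip above 0.029 m).
It fails at once if the produce is pushed about (over 25 mm) (distance of any of tomato, garlic, lemon from where it was at the start of the episode above 0.025 m).
It also fails if it takes over 72 s, if anything falls off the work surface, if the arm or the gripper's body presses on something with over 40 N, if the wrist force passes 120 N, or if a joint passes its speed limit or range.

### The arm

A 6-joint arm with a two-finger parallel gripper is mounted at the origin on a cart in front of the work surface, level with it; the furniture and walls round the work are solid. World frame = base frame: x ahead of the robot, y to its left, z up, the work surface at z = 0. Lengths are in mm, angles in rad, forces in N, time in s.
With the tool pointing down it reaches from about 350 to 975 mm from the base axis. Payload 7.1 kg.
Tool frame: the origin (TCP) lies on the front face of the gripper's body, between the roots of the fingers; the fingertips stand 80 mm ahead of it and the grasp point (between the pads) lies 61 mm ahead of it (ctrl.tcp_to_grasp is the distance from the TCP to the grasp point, in mm); z points along the fingers, y is the direction in which the jaws open and shut (so a half turn about z gives the same grasp; the last joint's range is limited). The gripper opens to 88 mm and grips with 3 to 60 N. Pads are 20 mm wide; open, the fingers measure 115 mm over their backs; the gripper's body (75 mm by 178 mm) begins 61 mm behind the grasp point.
Start: joints at [-1.291, 0.423, 1.63, -0, 1.089, -0.019], TCP at [184.002, -597.285, 302.675] pointing down, gripper open.
Joint ranges: [-3, 3], [-0.9, 2.11], [0.09, 2.58], [-1.31, 4.45], [0.11, 2.69], [-2.54, 2.54]. Speed limits (rad/s): [2.39, 2.39, 3.01, 3.14, 3.14, 3.14].

### API

Orientations are given as a rotation vector (axis times angle).
In Python, from workcell import telemetry, get_image, ctrl gives the robot as it stands.
- The arm moves only by the tool send_rows, never from a script. Its argument "rows" is a list of rows, each a list of 5 numbers: the shift along the tool's x, y, z in m, then the turn about the tool's z in rad, then the opening, from -1 (shut) to 1 (fully open). A call has 1 to 5 rows; each row shifts and turns the commanded pose from where the row before left it, along the tool's axes as they then stand; what a row does not reach is not made up. A row lasts 1/10 s, in which the tool goes at most 50 mm and 8.59 degrees, less where a joint would pass 70% of its speed; a pose out of reach is approached as far as the arm can. A call with a gripper value outside its range is refused whole. The fingers move at their own pace and stop on an object; the grip force is fixed at half the most. Time passes only in rows, so rows that do not move let the fingers close. It gives the time, the measured TCP pose, the force and the opening at its end, in the units of the state.
- telemetry.get_obs(): the state, without advancing time (a new reading comes with each control period).
- get_image(name): name is "side" or "top"; returns a dict with "color" (480x640x3 uint8, blue, green, red), "z_map" (480x640 float32, mm along the optical axis (not along the pixel's ray), 0 where there is no reading), "camera_matrix" (3x3 intrinsics, pixels), "rvec" (rotation vector, rad) and "tvec" (3), from world to camera coordinates, as OpenCV has them. Camera axes: x right, y down, z forward; pixel columns grow to the right and rows downward; lengths in mm; the calibration is good to about 2 mm. A picture is of the moment at which its call begins.
- ctrl.close_job(): hands the job in, once; it reports no verdict.
The state is a dict: "t": time; "qpos": joint angles; "qvel": joint speeds; "joint_torque": joint torques, N m; "ee_pos": TCP position; "orientation": TCP orientation; "ft_force": force on the tool from outside, world axes, zero at the start; "moment": the same for the moment, N m; "width": finger opening in mm.
Only numpy, scipy, OpenCV 4.12 (cv2) and the standard library are available. Lean on these libraries where they do the work, as an engineer would, in place of code of your own. Each camera call takes 0.05 s, during which the arm holds its last target.

## Working session

There is one attempt and no reset: what is moved stays moved. The work goes in short steps, Python scripts to look and compute and a tool call to move; the robot and the scene stay as the last step left them, time stands still between calls to the robot, and variables do not carry over. Pictures are saved under pics/ and viewed, and the job is handed in when it is done.

Besides the shell and the picture viewer there is one more tool, called as a command line: name --pt "numbers of a row" for each row, then --argument value for the rest. send_rows: Moves the arm, as the interface text tells. Its arguments: {"type":"object","properties":{"rows":{"type":"array"}},"required":["rows"]}

```bash
mkdir -p pics; python3 - <<'E'
from workcell import telemetry,get_image,ctrl
import cv2,numpy as np
print(telemetry.get_obs())
for n in("side","top"):
    d=get_image(n);cv2.imwrite(f"pics/{n}0.png",d["color"]);np.savez(f"{n}0.npz",**d)
    R=cv2.Rodrigues(d["rvec"])[0];print(n,d["camera_matrix"].tolist(),(-R.T@np.ravel(d["tvec"])),R.tolist())
E
```

```text
{'t': 0.0, 'qpos': array([-1.29101413e+00,  4.23825876e-01,  1.63066545e+00, -1.66153860e-05,
        1.08860350e+00, -1.89793718e-02]), 'qvel': array([-0.00013901, -0.00121243,  0.00010065,  0.00043025, -0.00049724,
       -0.00061177]), 'joint_torque': array([-7.81182134e-04, -5.44610167e+01, -2.73664784e+01,  6.44418737e-02,
        2.28663313e-02, -8.43858470e-05]), 'ee_pos': array([ 183.87698225, -596.89521934,  301.92059655]), 'orientation': array([-3.10513331e+00, -4.67340765e-01,  3.29586894e-04]), 'ft_force': array([ 0.31430615, -0.67340233,  0.22504995]), 'moment': array([-0.00351265, -0.01016125,  0.02017103]), 'width': 87.60956216598153}
side [[478.0016648007211, 0.0, 319.1703608450431], [0.0, 478.0016648007211, 239.6791540805519], [0.0, 0.0, 1.0]] [ 391.44029727 -720.61939442  348.04471572] [[0.9709964657419992, -0.23773326388383606, -0.025470743210309676], [-0.10734496927493112, -0.3382734444684195, -0.9349054146483671], [0.21364203960810535, 0.9105240095739429, -0.35398178894044713]]
top [[570.4082941520439, 0.0, 313.6247070600528], [0.0, 570.4082941520439, 229.8766547252209], [0.0, 0.0, 1.0]] [ 446.31141649   77.56373003 1155.5638084 ] [[-0.02755629642669344, -0.999221210659278, 0.028242214783027936], [-0.9945711381415151, 0.024570075871159225, -0.10111657899462762], [0.10034391712074775, -0.030875290124822347, -0.9944736370344729]]
```

View pics/top0.png

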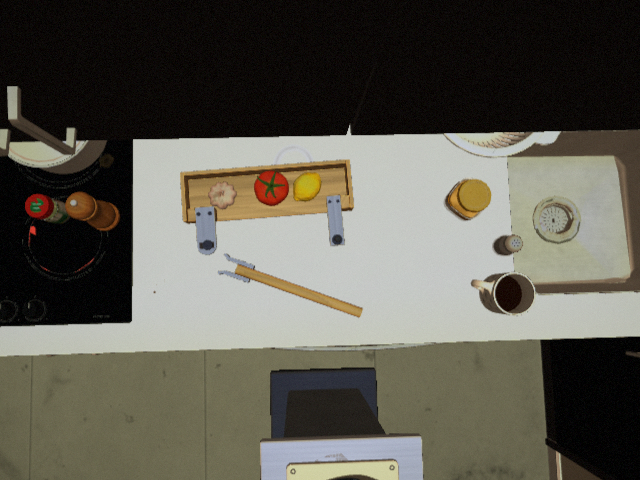

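View pics/side0.png

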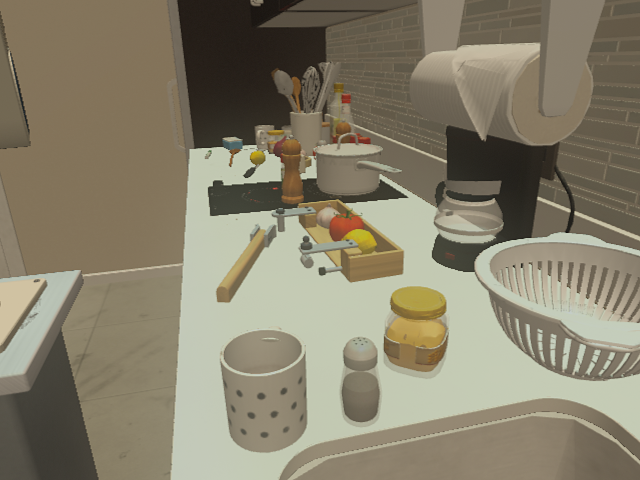

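The top view shows the bracket at about (206,230), the roller arm at (335,220), the fork at (235,265) and the rail end at (360,312). Next I measure them.

```bash
cat > h.py <<'E'
import numpy as np,cv2
def load(n):return dict(np.load(n))
def cloud(d):
    K=d["camera_matrix"];R=cv2.Rodrigues(d["rvec"])[0];t=np.ravel(d["tvec"])
    v,u=np.mgrid[0:480,0:640];z=d["z_map"].astype(float)
    c=np.stack([(u-K[0,2])*z/K[0,0],(v-K[1,2])*z/K[1,1],z],-1)
    return (c-t)@R
def ray(d,u,v,h):
    K=d["camera_matrix"];R=cv2.Rodrigues(d["rvec"])[0];t=np.ravel(d["tvec"])
    o=-R.T@t;r=R.T@np.array([(u-K[0,2])/K[0,0],(v-K[1,2])/K[1,1],1]);return o+r*(h-o[2])/r[2]
def proj(d,p):
    return cv2.projectPoints(np.array(p,float).reshape(-1,3),d["rvec"],d["tvec"],d["camera_matrix"],None)[0].reshape(-1,2)
E
python3 - <<'E'
from h import *
d=load("top0.npz");im=d["color"]
cv2.imwrite("pics/z1.png",cv2.resize(im[145:325,170:370],None,fx=4,fy=4,interpolation=cv2.INTER_CUBIC)[:600])
cv2.imwrite("pics/z2.png",cv2.resize(im[190:330,170:370],None,fx=4,fy=4,interpolation=cv2.INTER_CUBIC))
P=cloud(d)
for u,v in[(420,250),(150,280),(300,280),(235,330)]:print(P[v,u])
E
```

```text
[ 516.22407449 -174.03987244    1.03608305]
[470.17014583 372.65676633  -1.69364059]
[4.61967923e+02 7.19841680e+01 2.52154577e-01]
[366.15761856 204.07430959  -0.77296173]
```

View pics/z1.png

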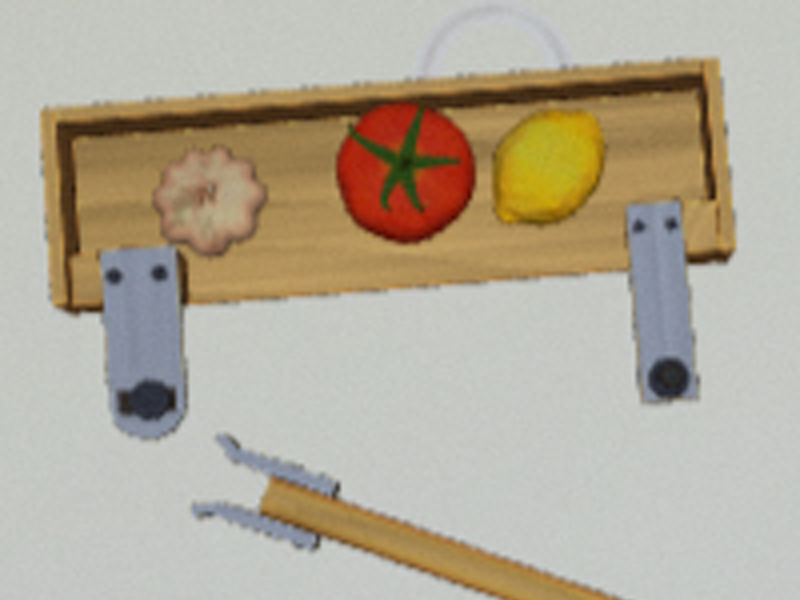

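View pics/z2.png

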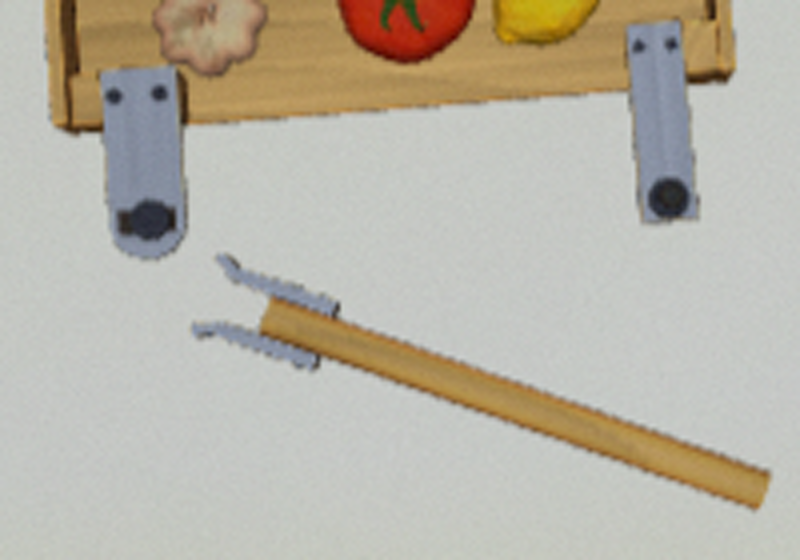

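```bash
cat > fit.py <<'E'
from h import *
from scipy.optimize import least_squares
d=load("top0.npz")
z=lambda a:np.array(a)/4.+np.array([170,145])-0.375
L=np.array([[148,168,45],[148,-168,45],[50,168,45],[50,-168,45]],float)
px=z([[43,107],[719,60],[54,305],[735,252]])
def T(p,L):
    c,s=np.cos(p[2]),np.sin(p[2]);return np.c_[p[0]+c*L[:,0]-s*L[:,1],p[1]+s*L[:,0]+c*L[:,1],L[:,2]]
r=least_squares(lambda p:(proj(d,T(p,L))-px).ravel(),[560,150,0])
print("tray",r.x,r.fun.reshape(-1,2))
tr=r.x
# rail: wood colour mask fit
z2=lambda a:np.array(a)/4.+np.array([170,190])-0.375
e=[ray(d,*z2(q),22)[:2] for q in([770,473],[755,508])]
print("end corners",e)
P=cloud(d);hsv=cv2.cvtColor(d["color"],cv2.COLOR_BGR2HSV)
m=(hsv[...,0]>8)&(hsv[...,0]<28)&(hsv[...,1]>90)&(P[...,2]>8)&(P[...,2]<45)
v,u=np.mgrid[:480,:640];m&=(v>255)&(v<330)&(u>225)&(u<370)
Q=P[m];print(len(Q),Q[:,2].max(),np.median(Q[:,2]))
mm=m.astype(np.uint8);cs=max(cv2.findContours(mm,0,2)[0],key=cv2.contourArea)
W=np.array([ray(d,*q[0],20)[:2] for q in cs],np.float32);box=cv2.minAreaRect(W);print("box",box)
vx,vy,x0,y0=cv2.fitLine(Q[:,:2].astype(np.float32),2,0,.01,.01).ravel()
if vy<0:vx,vy=-vx,-vy
s=(Q[:,0]-x0)*vx+(Q[:,1]-y0)*vy
A=np.array([x0,y0]);D=np.array([vx,vy]);print("dir",D,"ends",A+D*s.min(),A+D*s.max(),np.ptp(s))
end=A+D*(s.min()-.5); rail=end+270*D
print("end",end,"seat",rail,"seat from head",A+D*(s.max()+8))
th=np.arctan2(-D[0],D[1]);print("rail yaw",th,"tray yaw",tr[2],"slant",th-tr[2])
R=np.array([[np.cos(tr[2]),-np.sin(tr[2])],[np.sin(tr[2]),np.cos(tr[2])]])
for n,p in(("seat",rail),("end",end)):print(n,"in tray",(p-tr[:2])@R)
nut=ray(d,*z2([151,218]),49)[:2];print("nut in tray",(nut-tr[:2])@R,nut)
for q,h in(([119,219],42),([177,217],42),([668,198],78)):print((ray(d,*z2(q),h)[:2]-tr[:2])@R)
for q in([221,257],[195,329]):print("tip",(ray(d,*z2(q),22)[:2]-rail)@np.array([[D[1],D[0]],[-D[0],D[1]]]))
E
python3 fit.py
```

```text
tray [5.41132402e+02 1.27471872e+02 5.17150663e-02] [[-0.5662415   0.06572132]
 [ 0.41659603 -0.4069404 ]
 [-0.49745901 -0.04392601]
 [ 0.66732498  0.34614425]]
end corners [array([403.49083228, -49.18801771]), array([386.60515567, -41.15545495])]
1270 36.302626630882784 27.767330918162962
box ((441.60491943359375, 75.81929779052734), (262.28546142578125, 19.54016876220703), 69.11662292480469)
dir [0.35793835 0.9337452 ] ends [394.87429608 -45.50225082] [488.00722008 197.45137916] 260.192639886509
end [394.6953269  -45.96912342] seat [491.33868322 206.14208264] seat from head [490.87072688 204.9213408 ]
rail yaw -0.36605906 tray yaw 0.051715066346124286 slant -0.4177741312112366
seat in tray [-45.66052655  81.13897243]
end in tray [-155.20681483 -165.63948948]
nut in tray [  0.52684641 122.311523  ] [535.33601486 249.64710706]
[  1.85261046 138.85316965]
[  0.66197444 110.77341698]
[ -11.35049074 -126.13228723]
tip [19.41639033 21.77743677]
tip [-18.21021938  21.49034871]
```

send_rows --pt "0.03 -0.039 0 0 0.3" --pt "0.03 -0.039 0 0 0.3" --pt "0.03 -0.039 0 0 0.3" --pt "0.03 -0.039 0 0 0.3" --pt "0.03 -0.039 0 0 0.3"

```text
t: 0.6
ee_pos: [270.0, -364.8, 302.4]
orientation: [-3.106, -0.467, 0.0]
ft_force: [0.7, -1.3, 0.4]
width: 57.3
```

send_rows --pt "0.03 -0.039 0 0 0.3" --pt "0.03 -0.039 0 0 0.3" --pt "0.03 -0.039 0 0 0.3" --pt "0.03 -0.039 0 0 0.3" --pt "0.03 -0.039 0 0 0.3"

```text
t: 1.1
ee_pos: [356.0, -134.4, 302.8]
orientation: [3.106, 0.467, 0.001]
ft_force: [0.0, -0.5, 0.2]
width: 57.3
```

send_rows --pt "0.03 -0.039 0 0 0.3" --pt "0.03 -0.039 0 0 0.3" --pt "0.03 -0.039 0 0 0.3" --pt "0.03 -0.039 0 0 0.3"

```text
t: 1.5
ee_pos: [424.8, 50.3, 302.7]
orientation: [3.106, 0.468, 0.0]
ft_force: [1.0, -0.6, -0.0]
width: 57.3
```

send_rows --pt "0 0 0.02 -0.149 0.3" --pt "0 0 0.02 -0.149 0.3" --pt "0 0 0.02 -0.149 0.3" --pt "0 0 0.02 -0.149 0.3" --pt "0 0 0.02 -0.149 0.3"

```text
t: 2.0
ee_pos: [424.5, 48.3, 201.8]
orientation: [-2.718, -1.575, 0.0]
ft_force: [0.0, -0.8, -0.3]
width: 56.8
```

send_rows --pt "0 0 0.0 -0.149 0.3" --pt "0 0 0 0 0.3" --pt "0 0 0 0 0.3"

```text
t: 2.3
ee_pos: [424.8, 48.2, 202.7]
orientation: [2.603, 1.759, 0.0]
ft_force: [0.5, 1.0, 0.2]
width: 56.9
```

```bash
cat > st.py <<'E'
from h import *
import sys
from workcell import telemetry
TR=(541.1,127.5,.0517)
def state():
    o=telemetry.get_obs();R=cv2.Rodrigues(o["orientation"])[0]
    return o,o["ee_pos"],np.arctan2(R[1,0],R[0,0]),R
if __name__=="__main__":
    o,p,phi,R=state()
    print("t",round(o["t"],2),"pos",p.round(1),"phi",round(phi,4),"tilt",R[:2,2].round(4),"w",round(o["width"],1),"F",o["ft_force"].round(2),"M",o["moment"].round(2),"q",o["qpos"].round(2))
    c,s=np.cos(TR[2]),np.sin(TR[2]);f=o["ft_force"]
    q=p[:2]-np.array(TR[:2]);print("TCP in tray",(c*q[0]+s*q[1]).round(1),(-s*q[0]+c*q[1]).round(1),"F tray",(c*f[0]+s*f[1]).round(2),(-s*f[0]+c*f[1]).round(2))
    if len(sys.argv)>3:
        g=np.array([float(sys.argv[1]),float(sys.argv[2]),p[2]])-p
        print("tool delta mm",(R.T@g).round(1),"turn",round(-(float(sys.argv[3])-phi),4))
E
python3 st.py 432 51.4 1.2047
```

```text
t 2.3 pos [424.8  48.2 202.7] phi 1.1887 tilt [0.0001 0.    ] w 56.9 F [0.52 0.96 0.17] M [-0.02 -0.02 -0.01] q [0.09 0.3  2.12 0.   0.71 0.47]
TCP in tray -120.3 -73.2 F tray 0.57 0.93
tool delta mm [5.7 5.5 0. ] turn -0.016
```

send_rows --pt "0.006 0.0055 0.037 -0.016 0.3" --pt "0 0 0.04 0 0.3" --pt "0 0 0.03 0 0.3" --pt "0 0 0.01 0 0.3" --pt "0 0 0 0 0.3"

```text
t: 2.8
ee_pos: [431.6, 51.7, 85.1]
orientation: [-2.586, -1.782, 0.003]
ft_force: [1.2, 0.3, -0.3]
width: 57.0
```

```bash
python3 st.py 432 51.4 1.2047; python3 - <<'E'
from workcell import get_image
import cv2
for n in("top","side"):
    d=get_image(n)["color"]; c=d[190:330,170:370] if n=="top" else d[170:310,180:380]
    cv2.imwrite(f"pics/{n}1.png",cv2.resize(c,None,fx=4,fy=4,interpolation=2))
E
```

```text
t 2.8 pos [431.6  51.7  85.1] phi 1.2069 tilt [-0.0021 -0.0002] w 57.0 F [ 1.16  0.29 -0.26] M [-0.02 -0.05  0.02] q [0.09 0.57 2.14 0.   0.43 0.46]
TCP in tray -113.2 -70.1 F tray 1.17 0.23
tool delta mm [-0.1  0.4 -0. ] turn 0.0022
```

View pics/side1.png

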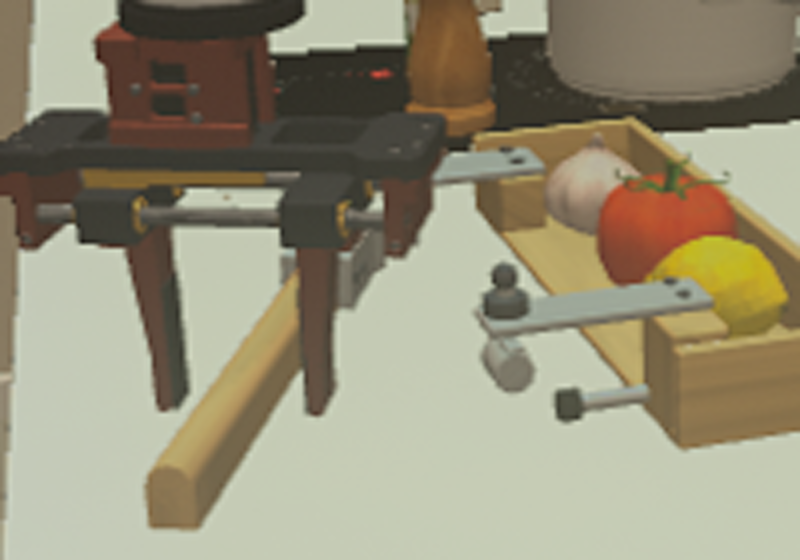

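View pics/top1.png

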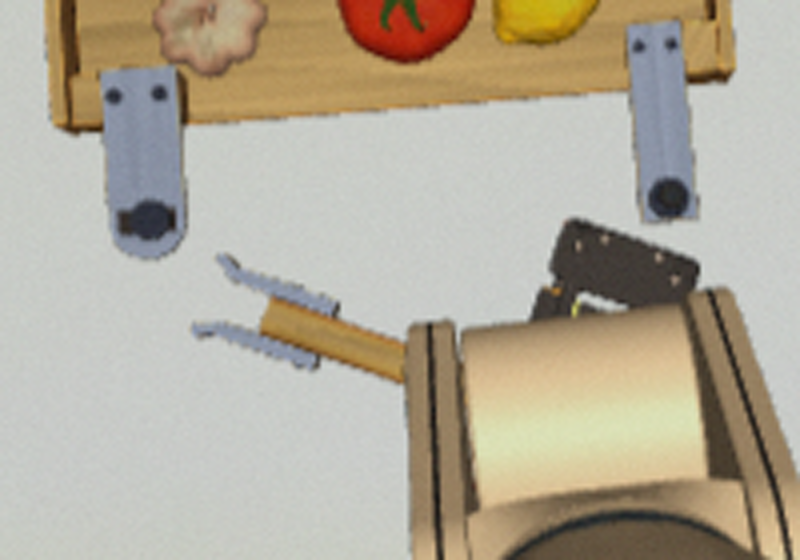

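send_rows --pt "0 0 -0.001 0 -1" --pt "0 0 0 0 -1" --pt "0 0 0 0 -1" --pt "0 0 0 0 -1" --pt "0 0 0 0 -1"

```text
t: 3.4
ee_pos: [432.1, 51.7, 86.9]
orientation: [2.585, 1.785, 0.001]
ft_force: [-0.3, -0.3, 0.2]
width: 20.8
```

send_rows --pt "0 0 0 0 -1" --pt "0 0 0 0 -1"

```text
t: 3.6
ee_pos: [432.1, 51.7, 86.9]
orientation: [2.585, 1.785, 0.001]
ft_force: [-0.6, 0.2, 5.8]
width: 19.7
```

```bash
python3 st.py; python3 - <<'E'
from workcell import get_image
import cv2,numpy as np
d=get_image("top");np.savez("top2.npz",**d)
cv2.imwrite("pics/top2.png",cv2.resize(d["color"][190:330,170:370],None,fx=4,fy=4,interpolation=2))
E
```

```text
t 3.6 pos [432.1  51.7  86.9] phi 1.2085 tilt [0.0003 0.0001] w 19.7 F [-0.56  0.2   5.84] M [-0.09  0.1  -0.12] q [0.09 0.56 2.14 0.   0.44 0.45]
TCP in tray -112.7 -70.1 F tray -0.55 0.22
```

View pics/top2.png

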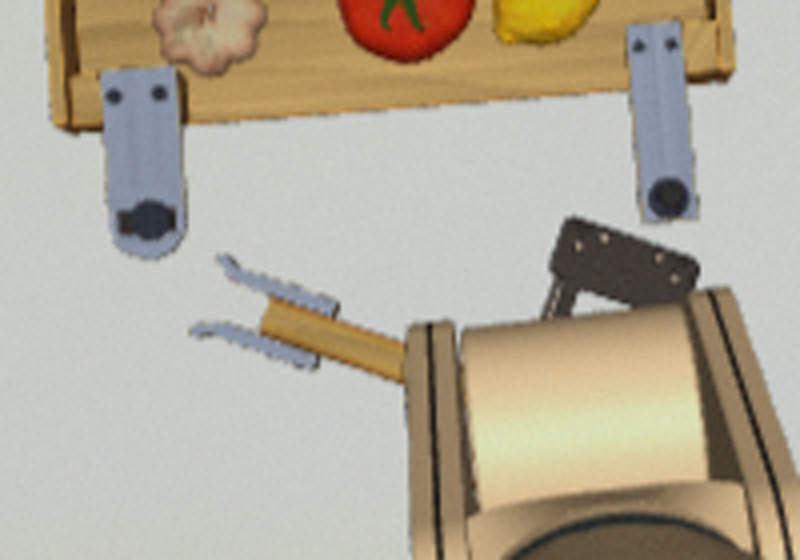

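send_rows --pt "0 0.005 -0.0005 0 -1" --pt "0 0.007 0 0 -1" --pt "0 0.007 0 0 -1" --pt "0.01 0.007 0 0 -1" --pt "0.01 0 0 0 -1"

```text
t: 4.15
ee_pos: [465.2, 61.5, 87.2]
orientation: [2.586, 1.783, 0.002]
ft_force: [-0.3, 0.1, -2.5]
width: 19.4
```

send_rows --pt "0 0 0 0 -1"

```text
t: 4.25
ee_pos: [464.6, 62.4, 87.1]
orientation: [2.584, 1.786, 0.002]
ft_force: [0.4, -0.2, -1.5]
width: 19.7
```

```bash
python3 st.py; python3 - <<'E'
from workcell import get_image
import cv2,numpy as np
d=get_image("top");np.savez("top3.npz",**d)
cv2.imwrite("pics/top3.png",cv2.resize(d["color"][200:280,180:280],None,fx=7,fy=7,interpolation=2))
E
```

```text
t 4.25 pos [464.6  62.4  87.1] phi 1.2096 tilt [0.0015 0.0003] w 19.7 F [ 0.42 -0.16 -1.53] M [-0.13 -0.04 -0.  ] q [0.11 0.58 2.07 0.   0.48 0.47]
TCP in tray -79.8 -61.1 F tray 0.41 -0.18
```

View pics/top3.png

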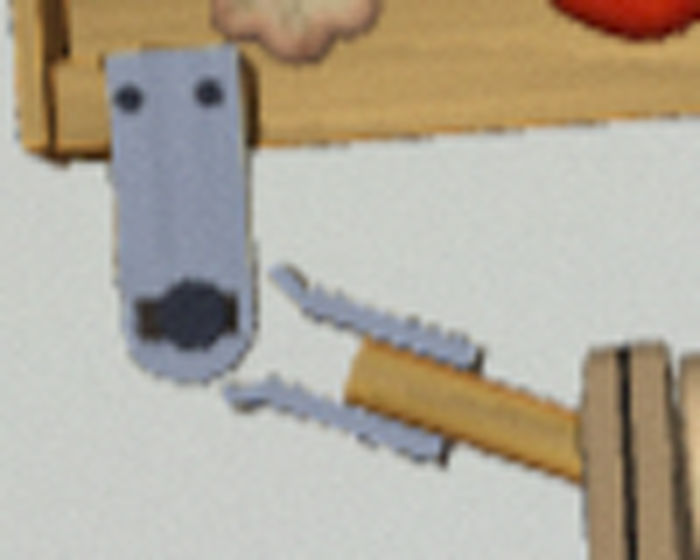

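```bash
python3 - <<'E'
from h import *
d=load("top3.npz")
f=lambda a:np.array(a)/7.+np.array([180,200])-0.43
nut=ray(d,*f([188,315]),49)[:2]
t=[ray(d,*f(q),22)[:2] for q in([283,270],[240,392],[478,355],[440,458])]
m=(t[0]+t[1])/2;b=(t[2]+t[3])/2
phi=1.2096;D=np.array([np.cos(phi),np.sin(phi)]);X=np.array([D[1],-D[0]])
g=np.array([464.6,62.4])
print("img dir",np.arctan2(*(m-b)[::-1]))
for n,p in(("nut",nut),("tipmid",m),("rootmid",b)):print(n,(p-g)@D,(p-g)@X)
slot=[(ray(d,*f(q),42)[:2]) for q in([136,318],[240,312])]
for p in slot:print((p-g)@D,(p-g)@X)
E
```

```text
img dir 1.1797247684978456
nut 201.58811337973498 -1.4122349146294817
tipmid 185.18936100605578 1.693876805805626
rootmid 125.2663315515442 -0.09687036802931616
216.11256651098665 -6.80566374252382
189.5046286614918 4.252473270788407
```

send_rows --pt "0.005 -0.0015 0 0 -1" --pt "0.005 0 0 0 -1" --pt "0.005 0 0 0 -1" --pt "0 0 0 0 -1"

```text
t: 4.7
ee_pos: [467.6, 76.4, 87.2]
orientation: [2.584, 1.786, 0.001]
ft_force: [-0.4, -0.3, -1.3]
width: 19.5
```

```bash
python3 st.py; python3 - <<'E'
from workcell import get_image
import cv2,numpy as np
d=get_image("top");np.savez("top4.npz",**d)
cv2.imwrite("pics/top4.png",cv2.resize(d["color"][200:280,180:280],None,fx=7,fy=7,interpolation=2))
d=get_image("side")
cv2.imwrite("pics/side4.png",cv2.resize(d["color"][190:270,200:320],None,fx=6,fy=6,interpolation=2))
E
```

```text
t 4.7 pos [467.6  76.4  87.2] phi 1.2095 tilt [0.0005 0.0001] w 19.5 F [-0.37 -0.33 -1.28] M [-0.12 -0.04  0.05] q [0.14 0.59 2.06 0.   0.49 0.5 ]
TCP in tray -76.0 -47.2 F tray -0.38 -0.31
```

View pics/top4.png

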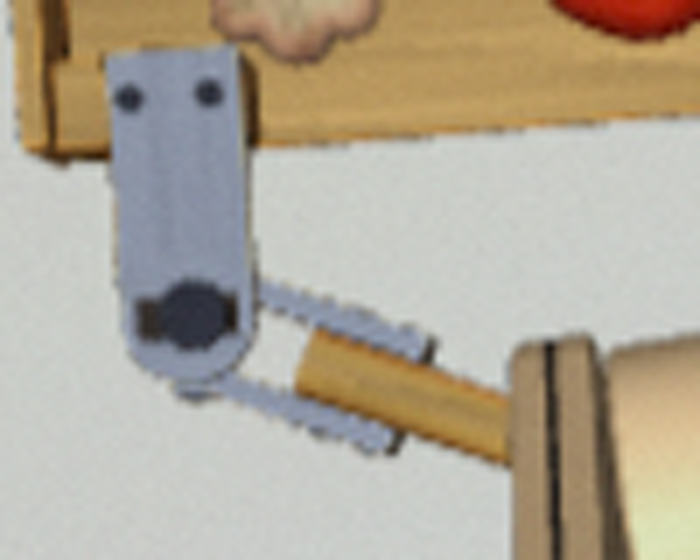

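View pics/side4.png

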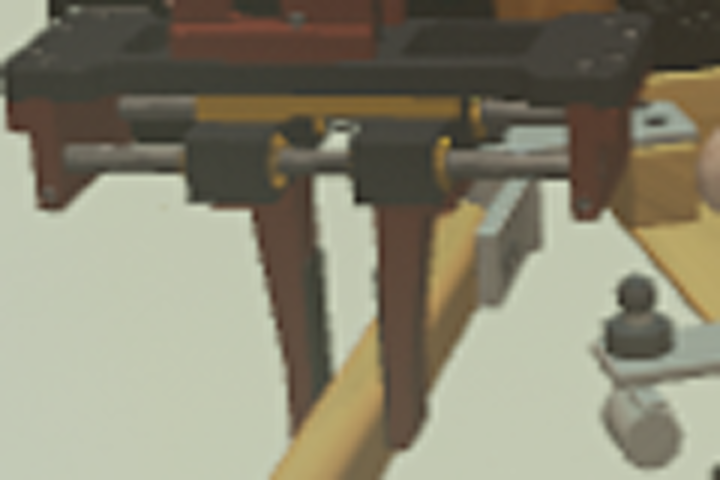

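send_rows --pt "0.004 0 0 0 -1" --pt "0.004 0 0 0 -1" --pt "0 0 0 0 -1"

```text
t: 5.1
ee_pos: [470.5, 83.6, 87.2]
orientation: [2.585, 1.786, 0.001]
ft_force: [0.3, -0.2, -2.2]
width: 19.3
```

send_rows --pt "0.003 0 0 0 -1" --pt "0.003 0 0 0 -1" --pt "0 0 0 0 -1"

```text
t: 5.4
ee_pos: [472.5, 89.2, 87.2]
orientation: [2.585, 1.786, 0.001]
ft_force: [0.4, 0.2, -2.7]
width: 20.1
```

```bash
python3 st.py
```

```text
t 5.4 pos [472.5  89.2  87.2] phi 1.2091 tilt [0.0004 0.0001] w 20.1 F [ 0.43  0.22 -2.75] M [-0.06 -0.09  0.01] q [0.16 0.59 2.05 0.   0.5  0.52]
TCP in tray -70.5 -34.7 F tray 0.44 0.2
```

send_rows --pt "0.0015 0 0 0 -1" --pt "0.0015 0 0 0 -1" --pt "0 0 0 0 -1"

```text
t: 5.7
ee_pos: [473.4, 91.8, 87.2]
orientation: [2.585, 1.785, 0.0]
ft_force: [0.4, -0.2, -2.1]
width: 19.7
```

send_rows --pt "0.001 0 0 0 -1" --pt "0.001 0 0 0 -1" --pt "0 0 0 0 -1"

```text
t: 6.0
ee_pos: [474.1, 93.6, 87.2]
orientation: [2.585, 1.785, 0.0]
ft_force: [0.5, -0.2, -2.3]
width: 19.4
```

```bash
python3 st.py
```

```text
t 6.0 pos [474.1  93.6  87.2] phi 1.2088 tilt [0.0001 0.    ] w 19.4 F [ 0.52 -0.18 -2.32] M [-0.07 -0.07  0.03] q [0.17 0.6  2.04 0.   0.51 0.53]
TCP in tray -68.7 -30.4 F tray 0.51 -0.21
```

send_rows --pt "0.001 0 0 0 -1" --pt "0 0 0 0 -1"

```text
t: 6.2
ee_pos: [474.5, 94.5, 87.2]
orientation: [2.585, 1.785, 0.0]
ft_force: [-0.3, 0.1, -2.6]
width: 19.6
```

send_rows --pt "0.001 0 0 0 -1" --pt "0 0 0 0 -1"

```text
t: 6.4
ee_pos: [474.8, 95.5, 87.2]
orientation: [2.585, 1.785, 0.0]
ft_force: [0.0, -0.5, -3.1]
width: 19.4
```

send_rows --pt "0.0005 0 0 0 -1" --pt "0 0 0 0 -1"

```text
t: 6.6
ee_pos: [475.0, 95.9, 87.2]
orientation: [2.585, 1.785, 0.0]
ft_force: [-0.1, -0.9, -2.2]
width: 19.6
```

```bash
python3 st.py
```

```text
t 6.6 pos [475.   95.9  87.2] phi 1.2088 tilt [0.0001 0.    ] w 19.6 F [-0.08 -0.87 -2.24] M [-0.03 -0.05  0.07] q [0.17 0.6  2.04 0.   0.51 0.54]
TCP in tray -67.7 -28.1 F tray -0.13 -0.87
```

send_rows --pt "0.0005 0 0 0 -1" --pt "0 0 0 0 -1"

```text
t: 6.8
ee_pos: [475.1, 96.4, 87.2]
orientation: [-2.585, -1.785, -0.0]
ft_force: [1.1, -0.2, -2.1]
width: 19.8
```

send_rows --pt "0.0005 0 0 0 -1" --pt "0 0 0 0 -1"

```text
t: 7.0
ee_pos: [475.2, 96.8, 87.2]
orientation: [-2.585, -1.785, 0.0]
ft_force: [-0.4, -0.7, -1.8]
width: 19.8
```

send_rows --pt "0.0005 0 0 0 -1" --pt "0 0 0 0 -1"

```text
t: 7.2
ee_pos: [475.0, 97.0, 87.1]
orientation: [-2.585, -1.785, 0.002]
ft_force: [-0.7, -4.2, -1.4]
width: 19.7
```

```bash
python3 st.py
```

```text
t 7.2 pos [475.   97.   87.1] phi 1.2087 tilt [-0.001  -0.0004] w 19.7 F [-0.72 -4.2  -1.4 ] M [-0.72  0.13 -0.06] q [ 0.18  0.6   2.04 -0.    0.51  0.54]
TCP in tray -67.5 -27.0 F tray -0.94 -4.16
```

send_rows --pt "0 0 0 0 -1" --pt "0 0 0 0 -1" --pt "0 0 0 0 -1" --pt "0 0 0 0 -1"

```text
t: 7.6
ee_pos: [475.1, 97.0, 87.1]
orientation: [-2.585, -1.785, 0.001]
ft_force: [-2.0, -5.0, -1.7]
width: 19.8
```

```bash
python3 st.py
```

```text
t 7.6 pos [475.1  97.   87.1] phi 1.2088 tilt [-0.0009 -0.0003] w 19.8 F [-1.97 -4.96 -1.73] M [-0.94  0.22 -0.04] q [ 0.18  0.6   2.04 -0.    0.51  0.54]
TCP in tray -67.5 -27.0 F tray -2.22 -4.86
```

send_rows --pt "0 0.0033 0 -0.02 -1" --pt "0 0 0 0 -1"

```text
t: 7.8
ee_pos: [478.5, 95.7, 87.1]
orientation: [-2.566, -1.813, 0.001]
ft_force: [-1.2, -5.1, -1.6]
width: 19.7
```

```bash
cat >> st.py <<'E'
    X=np.array([np.sin(phi),-np.cos(phi)]);D=np.array([np.cos(phi),np.sin(phi)])
    print("slant",round(np.pi/2+TR[2]-phi,4),"Faxial",round(-f[:2]@D,2),"Flat(toolY)",round(f[:2]@X,2),"pivot tray",np.array([[c,s],[-s,c]])@(p[:2]+165*D-np.array(TR[:2])))
E
python3 st.py
```

```text
t 7.8 pos [478.5  95.7  87.1] phi 1.2302 tilt [-0.0007 -0.0004] w 19.7 F [-1.23 -5.07 -1.65] M [-0.9   0.27  0.01] q [ 0.17  0.6   2.03 -0.    0.51  0.51]
TCP in tray -64.1 -28.5 F tray -1.49 -5.0
slant 0.3923 Faxial 5.19 Flat(toolY) 0.54 pivot tray [ -1.069983  123.9701531]
```

send_rows --pt "0 0.0033 0 -0.02 -1" --pt "0 0.0033 0 -0.02 -1" --pt "0 0 0 0 -1"

```text
t: 8.1
ee_pos: [484.8, 93.5, 87.1]
orientation: [-2.528, -1.864, 0.001]
ft_force: [-3.0, -5.3, -2.8]
width: 19.1
```

```bash
python3 st.py
```

```text
t 8.1 pos [484.8  93.5  87.1] phi 1.2708 tilt [-0.0007 -0.0004] w 19.1 F [-2.99 -5.28 -2.76] M [-0.83  0.28  0.09] q [ 0.17  0.6   2.02 -0.    0.52  0.47]
TCP in tray -57.9 -31.0 F tray -3.26 -5.12
slant 0.3517 Faxial 5.93 Flat(toolY) -1.3 pivot tray [ -1.09025587 123.88810482]
```

send_rows --pt "0 0.0033 0 -0.02 -1" --pt "0 0.0033 0 -0.02 -1" --pt "0 0 0 0 -1"

```text
t: 8.4
ee_pos: [491.2, 91.7, 87.1]
orientation: [-2.49, -1.915, 0.001]
ft_force: [-2.9, -4.5, -2.0]
width: 19.6
```

```bash
python3 st.py
```

```text
t 8.4 pos [491.2  91.7  87.1] phi 1.3113 tilt [-0.0007 -0.0005] w 19.6 F [-2.91 -4.51 -1.99] M [-0.95  0.33  0.21] q [ 0.16  0.61  2.   -0.    0.53  0.42]
TCP in tray -51.6 -33.2 F tray -3.13 -4.35
slant 0.3112 Faxial 5.1 Flat(toolY) -1.65 pivot tray [ -1.13161181 123.85903931]
```

send_rows --pt "0 0.0033 0 -0.02 -1" --pt "0 0.0032 0 -0.02 -1" --pt "0 0.0032 0 -0.02 -1" --pt "0 0 0 0 -1"

```text
t: 8.8
ee_pos: [500.8, 89.3, 87.1]
orientation: [2.431, 1.989, -0.001]
ft_force: [-2.3, -4.9, -2.1]
width: 19.6
```

```bash
python3 st.py
```

```text
t 8.8 pos [500.8  89.3  87.1] phi 1.3716 tilt [-0.0005 -0.0005] w 19.6 F [-2.34 -4.93 -2.05] M [-0.87  0.37  0.2 ] q [ 0.15  0.62  1.98 -0.    0.54  0.35]
TCP in tray -42.2 -36.0 F tray -2.59 -4.8
slant 0.2509 Faxial 5.29 Flat(toolY) -1.32 pivot tray [ -1.26201334 123.80138484]
```

send_rows --pt "0 0.0032 0 -0.02 -1" --pt "0 0.0032 0 -0.02 -1" --pt "0 0.0032 0 -0.02 -1" --pt "0 0 0 0 -1"

```text
t: 9.2
ee_pos: [510.4, 87.6, 87.1]
orientation: [2.37, 2.061, -0.001]
ft_force: [-2.0, -5.0, -1.4]
width: 19.7
```

```bash
python3 st.py
```

```text
t 9.2 pos [510.4  87.6  87.1] phi 1.4315 tilt [-0.0001 -0.0005] w 19.7 F [-2.   -5.04 -1.41] M [-0.96  0.26  0.24] q [ 0.15  0.62  1.96 -0.    0.55  0.29]
TCP in tray -32.7 -38.3 F tray -2.25 -4.93
slant 0.191 Faxial 5.26 Flat(toolY) -1.28 pivot tray [ -1.38569579 123.70514091]
```

send_rows --pt "0 0.0033 0 -0.02 -1" --pt "0 0.0033 0 -0.02 -1" --pt "0 0.0033 0 -0.02 -1" --pt "0 0 0 0 -1"

```text
t: 9.6
ee_pos: [520.4, 86.4, 87.2]
orientation: [2.307, 2.132, -0.0]
ft_force: [-1.1, -5.6, -1.5]
width: 19.7
```

```bash
python3 st.py;python3 - <<'E'
from workcell import get_image
import cv2,numpy as np
d=get_image("side");np.savez("top4.npz",**d)
cv2.imwrite("pics/side5.png",cv2.resize(d["color"][170:310,200:400],None,fx=4,fy=4,interpolation=2))
E
```

```text
t 9.6 pos [520.4  86.4  87.2] phi 1.4917 tilt [ 0.0002 -0.0005] w 19.7 F [-1.14 -5.55 -1.47] M [-0.98  0.18  0.2 ] q [ 0.14  0.63  1.94 -0.    0.57  0.22]
TCP in tray -22.8 -40.0 F tray -1.43 -5.48
slant 0.1308 Faxial 5.62 Flat(toolY) -0.7 pivot tray [ -1.30052505 123.63161697]
```

View pics/side5.png

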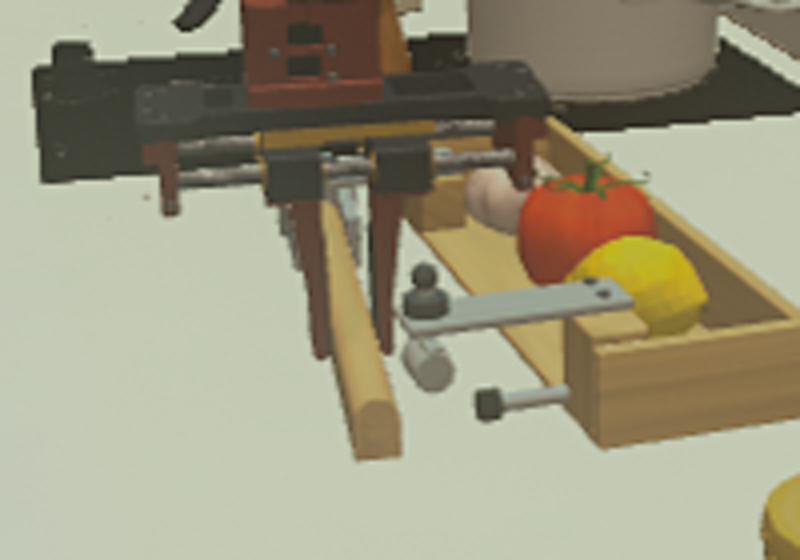

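send_rows --pt "0 0.0033 0 -0.02 -1" --pt "0 0 0 0 -1"

```text
t: 9.85
ee_pos: [523.6, 86.1, 87.2]
orientation: [2.286, 2.154, -0.0]
ft_force: [-1.8, -5.6, -1.7]
width: 19.2
```

```bash
python3 st.py
```

```text
t 9.85 pos [523.6  86.1  87.2] phi 1.5117 tilt [ 0.0003 -0.0005] w 19.2 F [-1.8  -5.63 -1.67] M [-1.03  0.18  0.16] q [ 0.14  0.63  1.94 -0.    0.57  0.2 ]
TCP in tray -19.6 -40.4 F tray -2.09 -5.53
slant 0.1108 Faxial 5.72 Flat(toolY) -1.46 pivot tray [ -1.3210071  123.58789682]
```

send_rows --pt "0 0.0033 0 -0.02 -1" --pt "0 0 0 0 -1"

```text
t: 10.05
ee_pos: [527.0, 85.9, 87.2]
orientation: [2.264, 2.177, -0.0]
ft_force: [-1.7, -4.8, -2.7]
width: 19.6
```

```bash
python3 st.py
```

```text
t 10.05 pos [527.   85.9  87.2] phi 1.5317 tilt [ 0.0004 -0.0005] w 19.6 F [-1.75 -4.76 -2.71] M [-1.02  0.19  0.19] q [ 0.14  0.64  1.93 -0.    0.58  0.18]
TCP in tray -16.2 -40.8 F tray -1.99 -4.66
slant 0.0908 Faxial 4.83 Flat(toolY) -1.56 pivot tray [ -1.28823095 123.54291865]
```

send_rows --pt "0 0.0025 0 -0.015 -1" --pt "0 0 0 0 -1"

```text
t: 10.25
ee_pos: [528.6, 85.9, 87.0]
orientation: [-2.248, -2.193, 0.002]
ft_force: [-2.8, -6.3, -2.5]
width: 19.7
```

```bash
python3 st.py
```

```text
t 10.25 pos [528.6  85.9  87. ] phi 1.5458 tilt [-0.0016 -0.0004] w 19.7 F [-2.75 -6.31 -2.47] M [-0.93  0.37 -0.08] q [ 0.14  0.64  1.92 -0.    0.58  0.16]
TCP in tray -14.6 -40.9 F tray -3.08 -6.16
slant 0.0767 Faxial 6.38 Flat(toolY) -2.59 pivot tray [ -2.00024533 123.56891568]
```

send_rows --pt "0 0.0025 0 -0.015 -1" --pt "0 0 0 0 -1"

```text
t: 10.45
ee_pos: [529.0, 85.8, 86.9]
orientation: [-2.231, -2.206, 0.007]
ft_force: [-9.4, -3.0, 6.5]
width: 19.9
```

```bash
python3 st.py
```

```text
t 10.45 pos [529.   85.8  86.9] phi 1.5593 tilt [-0.0064 -0.0003] w 19.9 F [-9.44 -3.02  6.47] M [-0.64  1.59 -0.48] q [0.14 0.64 1.92 0.   0.59 0.15]
TCP in tray -14.2 -41.0 F tray -9.58 -2.53
slant 0.0632 Faxial 3.13 Flat(toolY) -9.4 pivot tray [ -3.80981357 123.69191063]
```

send_rows --pt "0 0.001 0 -0.004 -1" --pt "0 0 0 0 -1"

```text
t: 10.65
ee_pos: [529.2, 85.8, 87.0]
orientation: [-2.227, -2.209, 0.009]
ft_force: [-12.5, -3.9, 9.2]
width: 19.8
```

```bash
python3 st.py
```

```text
t 10.65 pos [529.2  85.8  87. ] phi 1.5626 tilt [-0.008  -0.0004] w 19.8 F [-12.55  -3.94   9.24] M [-0.56  2.01 -0.54] q [0.14 0.64 1.92 0.   0.59 0.15]
TCP in tray -14.0 -41.0 F tray -12.74 -3.28
slant 0.0599 Faxial 4.04 Flat(toolY) -12.52 pivot tray [ -4.16626193 123.69038037]
```

send_rows --pt "0 0.001 0 -0.004 -1" --pt "0 0 0 0 -1"

```text
t: 10.85
ee_pos: [530.1, 85.9, 87.0]
orientation: [-2.222, -2.213, 0.009]
ft_force: [-12.1, -3.1, 8.1]
width: 19.7
```

```bash
python3 st.py
```

```text
t 10.85 pos [530.1  85.9  87. ] phi 1.5669 tilt [-0.0079 -0.0004] w 19.7 F [-12.13  -3.12   8.11] M [-0.5   1.93 -0.46] q [0.14 0.64 1.92 0.   0.59 0.14]
TCP in tray -13.1 -41.0 F tray -12.28 -2.49
slant 0.0556 Faxial 3.17 Flat(toolY) -12.12 pivot tray [ -3.94415827 123.73923815]
```

send_rows --pt "0 0.001 0 -0.005 -1" --pt "0 0 0 0 -1"

```text
t: 11.05
ee_pos: [531.4, 85.8, 87.0]
orientation: [-2.216, -2.22, 0.009]
ft_force: [-11.1, -3.1, 8.6]
width: 20.0
```

```bash
python3 st.py
```

```text
t 11.05 pos [531.4  85.8  87. ] phi 1.5723 tilt [-0.0074 -0.0005] w 20.0 F [-11.07  -3.07   8.55] M [-0.53  1.92 -0.41] q [0.14 0.64 1.92 0.   0.59 0.14]
TCP in tray -11.8 -41.1 F tray -11.21 -2.49
slant 0.0502 Faxial 3.05 Flat(toolY) -11.07 pivot tray [ -3.55669328 123.67461503]
```

send_rows --pt "0 0.001 0 -0.005 -1" --pt "0 0 0 0 -1"

```text
t: 11.25
ee_pos: [531.6, 85.8, 86.9]
orientation: [-2.21, -2.224, 0.011]
ft_force: [-15.4, -2.2, 12.6]
width: 19.3
```

```bash
python3 st.py
```

```text
t 11.25 pos [531.6  85.8  86.9] phi 1.5769 tilt [-0.0094 -0.0005] w 19.3 F [-15.38  -2.17  12.63] M [-0.5   2.42 -0.53] q [0.14 0.64 1.91 0.   0.6  0.13]
TCP in tray -11.7 -41.1 F tray -15.47 -1.37
slant 0.0456 Faxial 2.07 Flat(toolY) -15.39 pivot tray [ -4.15991758 123.70733756]
```

send_rows --pt "0 0 -0.0007 0 -1" --pt "0 0 0 0 -1"

```text
t: 11.45
ee_pos: [534.4, 85.8, 87.2]
orientation: [-2.212, -2.229, 0.003]
ft_force: [-2.9, -3.0, -8.4]
width: 19.7
```

```bash
python3 st.py;python3 - <<'E'
from workcell import get_image
import cv2,numpy as np
d=get_image("side")
cv2.imwrite("pics/side6.png",cv2.resize(d["color"][210:300,260:360],None,fx=6,fy=6,interpolation=2))
d=get_image("top")
cv2.imwrite("pics/top6.png",cv2.resize(d["color"][180:280,180:360],None,fx=4,fy=4,interpolation=2))
E
```

```text
t 11.45 pos [534.4  85.8  87.2] phi 1.5788 tilt [-0.0025 -0.0005] w 19.7 F [-2.92 -2.95 -8.37] M [-0.78  0.35  0.12] q [ 0.14  0.64  1.91 -0.    0.59  0.13]
TCP in tray -8.9 -41.3 F tray -3.07 -2.8
slant 0.0437 Faxial 2.93 Flat(toolY) -2.94 pivot tray [ -1.66595884 123.53067787]
```

View pics/side6.png

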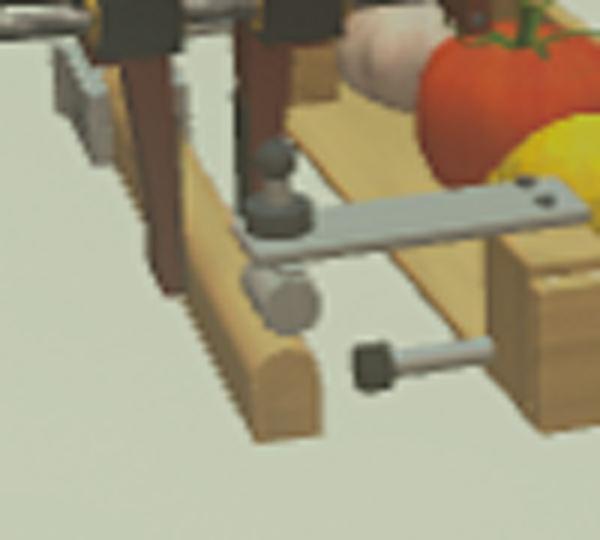

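View pics/top6.png

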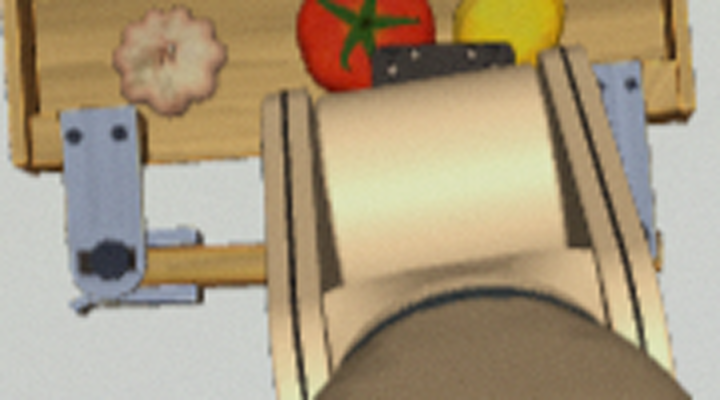

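send_rows --pt "0 0.0015 0 -0.009 -1" --pt "0 0 0 0 -1"

```text
t: 11.75
ee_pos: [536.4, 85.8, 87.1]
orientation: [-2.201, -2.24, 0.003]
ft_force: [-2.2, -3.8, -8.3]
width: 20.2
```

```bash
python3 st.py
```

```text
t 11.75 pos [536.4  85.8  87.1] phi 1.5883 tilt [-0.0018 -0.0006] w 20.2 F [-2.22 -3.82 -8.28] M [-0.77  0.24  0.26] q [ 0.14  0.64  1.91 -0.    0.59  0.12]
TCP in tray -6.9 -41.4 F tray -2.41 -3.7
slant 0.0342 Faxial 3.79 Flat(toolY) -2.29 pivot tray [ -1.22734046 123.49974207]
```

send_rows --pt "0 0.0015 0 -0.009 -1" --pt "0 0 0 0 -1"

```text
t: 11.95
ee_pos: [538.1, 85.8, 87.2]
orientation: [-2.192, -2.25, 0.002]
ft_force: [-2.3, -4.6, -7.9]
width: 19.9
```

```bash
python3 st.py
```

```text
t 11.95 pos [538.1  85.8  87.2] phi 1.5972 tilt [-0.0013 -0.0006] w 19.9 F [-2.35 -4.65 -7.94] M [-0.93  0.11  0.35] q [ 0.14  0.65  1.9  -0.    0.59  0.11]
TCP in tray -5.2 -41.5 F tray -2.59 -4.52
slant 0.0253 Faxial 4.58 Flat(toolY) -2.47 pivot tray [ -0.99608755 123.48531699]
```

send_rows --pt "0 0.0013 0 -0.008 -1" --pt "0 0 0 0 -1"

```text
t: 12.15
ee_pos: [539.6, 85.9, 87.3]
orientation: [-2.183, -2.259, 0.002]
ft_force: [-1.4, -5.0, -8.5]
width: 19.9
```

```bash
python3 st.py
```

```text
t 12.15 pos [539.6  85.9  87.3] phi 1.6053 tilt [-0.0008 -0.0006] w 19.9 F [-1.41 -4.99 -8.54] M [-0.86  0.02  0.36] q [ 0.14  0.65  1.9  -0.    0.6   0.1 ]
TCP in tray -3.7 -41.5 F tray -1.66 -4.91
slant 0.0172 Faxial 4.94 Flat(toolY) -1.58 pivot tray [ -0.84097909 123.47818214]
```

send_rows --pt "0 0.0013 0 -0.008 -1" --pt "0 0 0 0 -1"

```text
t: 12.35
ee_pos: [541.1, 85.9, 87.3]
orientation: [2.173, 2.268, -0.001]
ft_force: [0.5, -4.4, -7.6]
width: 19.6
```

```bash
python3 st.py;python3 - <<'E'
from workcell import get_image
import cv2,numpy as np
d=get_image("side")
cv2.imwrite("pics/side7.png",cv2.resize(d["color"][210:300,260:360],None,fx=6,fy=6,interpolation=2))
E
```

```text
t 12.35 pos [541.1  85.9  87.3] phi 1.6135 tilt [-0.0002 -0.0006] w 19.6 F [ 0.49 -4.42 -7.57] M [-0.93 -0.08  0.49] q [ 0.14  0.65  1.9  -0.    0.6   0.09]
TCP in tray -2.1 -41.5 F tray 0.26 -4.44
slant 0.009 Faxial 4.44 Flat(toolY) 0.3 pivot tray [ -0.62891304 123.45235709]
```

View pics/side7.png

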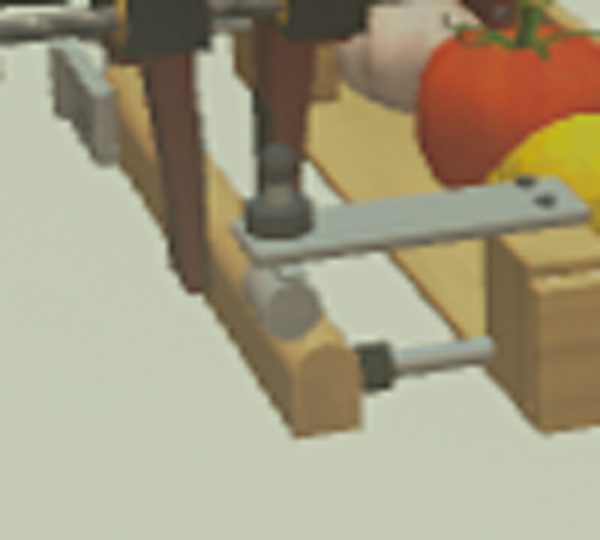

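send_rows --pt "0 0.0008 0 -0.005 -1" --pt "0 0 0.0004 0 -1" --pt "0 0 0 0 -1"

```text
t: 12.7
ee_pos: [542.0, 86.0, 87.1]
orientation: [2.167, 2.273, -0.0]
ft_force: [0.2, -5.3, -7.9]
width: 20.0
```

```bash
python3 st.py
```

```text
t 12.7 pos [542.   86.   87.1] phi 1.6185 tilt [ 0.0002 -0.0006] w 20.0 F [ 0.22 -5.28 -7.86] M [-0.9  -0.07  0.46] q [ 0.14  0.65  1.9  -0.    0.6   0.09]
TCP in tray -1.2 -41.5 F tray -0.06 -5.28
slant 0.004 Faxial 5.28 Flat(toolY) -0.04 pivot tray [ -0.54411178 123.4587883 ]
```

send_rows --pt "0 0.0005 0 -0.003 -1" --pt "0 0 0 0 -1"

```text
t: 12.9
ee_pos: [542.6, 86.0, 87.1]
orientation: [2.164, 2.277, -0.0]
ft_force: [-0.8, -4.6, -7.6]
width: 19.6
```

```bash
python3 st.py
```

```text
t 12.9 pos [542.6  86.   87.1] phi 1.6216 tilt [ 0.0002 -0.0006] w 19.6 F [-0.82 -4.64 -7.58] M [-0.9  -0.05  0.48] q [ 0.14  0.65  1.89 -0.    0.6   0.09]
TCP in tray -0.7 -41.5 F tray -1.06 -4.59
slant 0.0009 Faxial 4.59 Flat(toolY) -1.06 pivot tray [ -0.50655987 123.47693342]
```

send_rows --pt "0 0.0005 0.0004 -0.003 -1" --pt "0 0 0 0 -1"

```text
t: 13.1
ee_pos: [542.9, 86.0, 87.0]
orientation: [2.161, 2.28, -0.001]
ft_force: [-2.0, -4.8, -3.4]
width: 19.8
```

```bash
python3 st.py
```

```text
t 13.1 pos [542.9  86.   87. ] phi 1.6243 tilt [-0.0002 -0.0006] w 19.8 F [-2.01 -4.83 -3.42] M [-0.95  0.21  0.34] q [ 0.14  0.65  1.89 -0.    0.6   0.08]
TCP in tray -0.4 -41.5 F tray -2.25 -4.72
slant -0.0018 Faxial 4.71 Flat(toolY) -2.26 pivot tray [ -0.65563359 123.46828178]
```

send_rows --pt "0 0.0005 0.0003 -0.003 -1" --pt "0 0 0 0 -1"

```text
t: 13.3
ee_pos: [543.1, 86.0, 87.0]
orientation: [-2.158, -2.283, 0.002]
ft_force: [-3.5, -5.3, 1.3]
width: 19.5
```

```bash
python3 st.py;python3 - <<'E'
from workcell import get_image
import cv2,numpy as np
d=get_image("side")
cv2.imwrite("pics/side8.png",cv2.resize(d["color"][210:300,260:360],None,fx=6,fy=6,interpolation=2))
E
```

```text
t 13.3 pos [543.1  86.   87. ] phi 1.627 tilt [-0.001  -0.0006] w 19.5 F [-3.52 -5.25  1.32] M [-0.95  0.58  0.32] q [ 0.14  0.65  1.89 -0.    0.6   0.08]
TCP in tray -0.2 -41.5 F tray -3.79 -5.07
slant -0.0045 Faxial 5.05 Flat(toolY) -3.81 pivot tray [ -0.92621237 123.45908558]
```

View pics/side8.png

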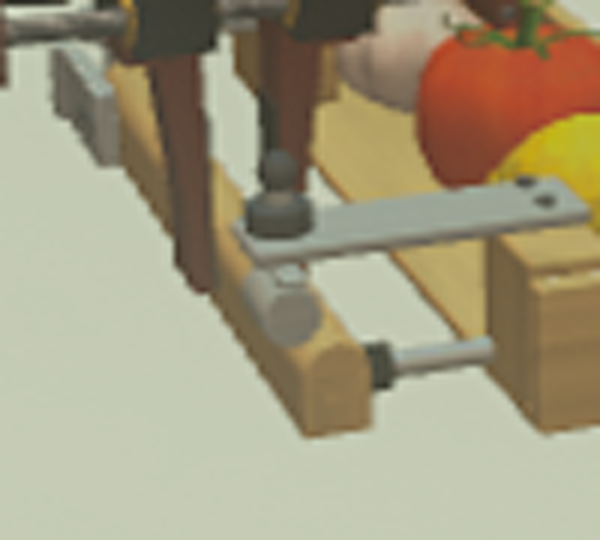

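send_rows --pt "-0.0002 0.0005 0 -0.003 -1" --pt "0 0 0 0 -1"

```text
t: 13.55
ee_pos: [543.7, 86.0, 86.9]
orientation: [-2.155, -2.286, 0.001]
ft_force: [-2.7, -3.9, 1.8]
width: 19.8
```

```bash
python3 st.py
```

```text
t 13.55 pos [543.7  86.   86.9] phi 1.6297 tilt [-0.0005 -0.0003] w 19.8 F [-2.66 -3.91  1.76] M [-0.76  0.45  0.38] q [ 0.14  0.65  1.89 -0.    0.6   0.08]
TCP in tray 0.5 -41.6 F tray -2.86 -3.76
slant -0.0073 Faxial 3.74 Flat(toolY) -2.88 pivot tray [ -0.72407717 123.41673896]
```

Still moving, so there is no firm stop contact yet. I'll press a little further.

send_rows --pt "0 0.0005 -0.0002 -0.003 -1" --pt "0 0 0 0 -1"

```text
t: 13.75
ee_pos: [543.8, 86.0, 86.9]
orientation: [-2.151, -2.288, 0.002]
ft_force: [-3.2, -4.4, -0.6]
width: 19.7
```

```bash
python3 st.py
```

```text
t 13.75 pos [543.8  86.   86.9] phi 1.6325 tilt [-0.0015 -0.0004] w 19.7 F [-3.15 -4.36 -0.55] M [-0.79  0.64  0.28] q [ 0.14  0.65  1.89 -0.    0.6   0.07]
TCP in tray 0.5 -41.6 F tray -3.38 -4.19
slant -0.01 Faxial 4.15 Flat(toolY) -3.42 pivot tray [ -1.1032136  123.41742023]
```

send_rows --pt "0 0.0005 0 -0.003 -1" --pt "0 0 0 0 -1"

```text
t: 13.95
ee_pos: [543.9, 86.0, 86.9]
orientation: [-2.148, -2.291, 0.003]
ft_force: [-5.5, -4.1, 2.3]
width: 19.7
```

```bash
python3 st.py
```

```text
t 13.95 pos [543.9  86.   86.9] phi 1.6351 tilt [-0.0024 -0.0004] w 19.7 F [-5.52 -4.05  2.26] M [-0.74  0.85  0.14] q [ 0.14  0.65  1.89 -0.    0.6   0.07]
TCP in tray 0.7 -41.6 F tray -5.72 -3.76
slant -0.0126 Faxial 3.69 Flat(toolY) -5.77 pivot tray [ -1.42685314 123.40274627]
```

send_rows --pt "-0.0003 0 0 0.003 -1" --pt "0 0 0 0 -0.2" --pt "0 0 0 0 -0.2" --pt "0 0 0 0 -0.2"

```text
t: 14.35
ee_pos: [545.8, 86.2, 87.4]
orientation: [2.153, 2.286, 0.003]
ft_force: [-0.1, 0.6, -0.2]
width: 34.7
```

```bash
python3 st.py
```

```text
t 14.35 pos [545.8  86.2  87.4] phi 1.631 tilt [0.0022 0.0005] w 34.7 F [-0.06  0.62 -0.23] M [-0.04 -0.11 -0.04] q [0.14 0.65 1.89 0.   0.6  0.07]
TCP in tray 2.6 -41.5 F tray -0.03 0.62
slant -0.0085 Faxial -0.63 Flat(toolY) -0.02 pivot tray [  1.17818246 123.53386224]
```

send_rows --pt "0 0 -0.01 0 -0.2" --pt "0 0 -0.03 0 -0.2" --pt "0 0 -0.04 0 -0.2" --pt "0 0 -0.04 0 -0.2" --pt "0 0 -0.04 0 -0.2"

```text
t: 14.85
ee_pos: [544.7, 86.0, 249.3]
orientation: [2.153, 2.287, 0.001]
ft_force: [1.0, 0.1, 0.3]
width: 35.4
```

send_rows --pt "-0.02 -0.04 -0.01 0 -0.2" --pt "-0.02 -0.04 -0.01 0 -0.2" --pt "-0.02 -0.04 -0.01 0 -0.2" --pt "-0.02 -0.04 -0.01 0 -0.2" --pt "-0.02 -0.04 -0.01 0 -0.2"

```text
t: 15.35
ee_pos: [349.6, -26.4, 297.9]
orientation: [2.152, 2.287, 0.001]
ft_force: [-0.4, -0.8, 0.8]
width: 35.0
```

send_rows --pt "-0.045 0 0 0 -0.2" --pt "-0.045 0 0 0 -0.2" --pt "-0.045 0 0 0 -0.2" --pt "-0.045 0 0 0 -0.2" --pt "0 0 0 0 -0.2"

```text
t: 15.85
ee_pos: [362.7, -210.0, 298.2]
orientation: [2.156, 2.279, 0.0]
ft_force: [-0.0, -0.2, -0.6]
width: 35.3
```

```bash
python3 st.py;python3 - <<'E'
from workcell import get_image
import cv2,numpy as np
d=get_image("side");np.savez("side9.npz",**d)
cv2.imwrite("pics/side9.png",cv2.resize(d["color"][190:290,240:380],None,fx=5,fy=5,interpolation=2))
d=get_image("top");np.savez("top9.npz",**d)
cv2.imwrite("pics/top9.png",cv2.resize(d["color"][150:290,170:370],None,fx=4,fy=4,interpolation=2))
E
```

```text
t 15.85 pos [ 362.7 -210.   298.2] phi 1.626 tilt [ 0.0032 -0.0027] w 35.3 F [-0.01 -0.2  -0.61] M [-0.01 -0.09 -0.02] q [-0.55  0.12  2.07 -0.    0.95 -0.61]
TCP in tray -195.6 -327.8 F tray -0.02 -0.2
slant -0.0036 Faxial 0.2 Flat(toolY) -0.02 pivot tray [-196.20088078 -162.83594035]
```

View pics/side9.png

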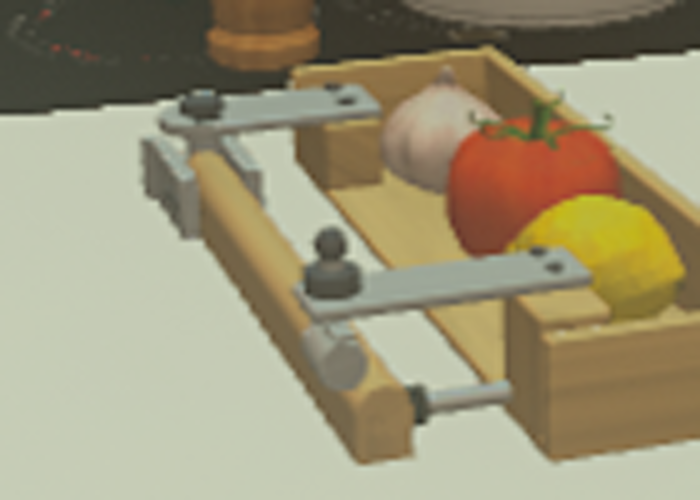

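View pics/top9.png

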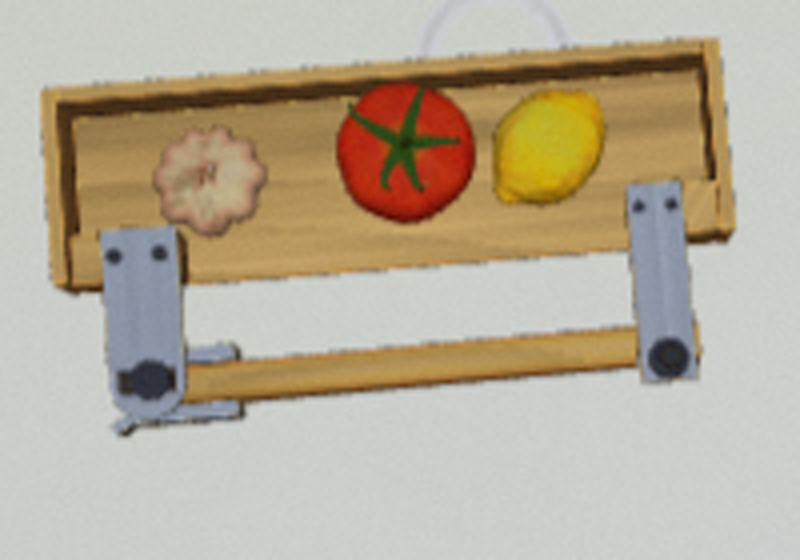

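```bash
python3 - <<'E'
from h import *
d=load("top9.npz");P=cloud(d);hsv=cv2.cvtColor(d["color"],cv2.COLOR_BGR2HSV)
tr=np.array([541.1,127.5]);a=.0517;R=np.array([[np.cos(a),-np.sin(a)],[np.sin(a),np.cos(a)]])
v,u=np.mgrid[:480,:640]
m=(hsv[...,0]>8)&(hsv[...,0]<28)&(hsv[...,1]>90)
# columns 222..326: rail band edges with sub-threshold
pts=[]
for c in range(228,326,2):
    r=[y for y in range(226,256) if m[y,c]]
    if r:
        w=ray(d,c,(min(r)+max(r))/2,24)[:2];pts.append((w-tr)@R)
pts=np.array(pts);k=np.polyfit(pts[:,1],pts[:,0],1);print("slant",k[0],"x at 123,-42,-128,-147",np.polyval(k,[123,-42,-128,-147]))
# knob + roller compare
s0=load("side0.npz")["color"];s9=load("side9.npz")["color"]
cv2.imwrite("pics/cmp.png",np.hstack([cv2.resize(x[225:280,290:345],None,fx=7,fy=7,interpolation=2) for x in(s0,s9)]))
T=load("top0.npz")["color"]
D=cv2.absdiff(T,d["color"]).max(2)[150:205,185:345];print("produce diff",(D>25).sum())
E
```

```text
slant -0.010754465436924552 x at 123,-42,-128,-147 [-2.5343971  -0.7599103   0.16497373  0.36930857]
produce diff 0
```

View pics/cmp.png

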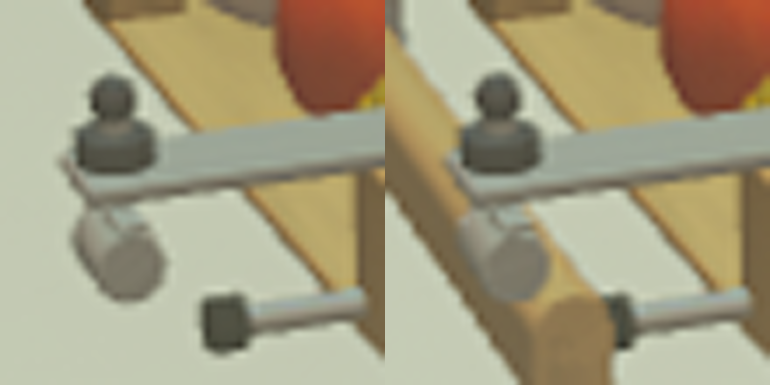

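```bash
python3 -c "
from workcell import ctrl;print(ctrl.close_job())"
```

```text
the job is handed in; nothing more can be done
None
```

The rail is closed and I handed the job in; the robot clock stood at about 16 s of the 72 s allowed. No verdict is given, so this rests on my own checks.

**What I did:**
- I gripped the rail at its grip point and slid the fork endwise onto the post at a slant of about 0.41 rad. I pressed with about 4–5 N for more than 0.4 s.
- I swung the rail round the post under the roller and pressed it against the stop with about 6 N sideways at the gripper. Then I opened the gripper, lifted clear and backed away.

**Where it went less smoothly:** Under the roller the rail bound on the worktop, and the sideways force at the wrist rose to about 15 N. I estimate no more than a few newtons of that reached the post. Raising the tool by 0.7 mm freed it, and the rail then passed smoothly.

**Last checks:**

| Check | Result | Limit |
|---|---|---|
| Rail's plain end, tray x | about +0.4 mm | ±4 mm |
| Slant to the tray | about 0.011 rad | 0.03 rad |
| Fork seat, tray x | about −2.5 mm (the swing suggested −1 mm; camera is good to 2 mm) | ±6 mm |
| Fork seat, tray y | about 123 mm (arm position at the end of the swing) | 113–135 mm |
| Roller | looks back at its rest height in the side view | under 2 mm raised |
| Produce | no change in the top picture | 25 mm |

I could not read the contact forces, the roller value or the rail's height directly. They are inferred from the wrist force and the pictures, and none of these checks failed.

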